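# Square the specimen plates, then draw the loader's spring rod to its mark and hold

### The job

At the plate loader beside the microscope, first tap the four stacked specimen plates in until their edges line up flush against the steel back stop, with the spring rod still home. Then take the red handle, pull the spring rod out until its red pointer stands opposite the yellow length mark, and finish while still holding it there with the gripper, so that the jaw stays open. Leave the yellow mark as it is set, keep the plates stacked and square, and do not disturb the other things on the bench.

Things in the scene. Friction and masses are not known exactly. Their poses are not given: they have to be found in the camera images.
- loader: plate loader fixed to the bench, aluminium base 115 x 355 x 6 mm (x -52..64, y -223..133 mm). Origin on the bench; x away from the robot at yaw 0, y left, z up; 'loader x, y' below are in this frame. Left: nest with the plate stack; right: sleeve with sprung rod, red handle, scale rail
- nest (a point): loader (0, 100 mm), 30 mm high: top of the grey pedestal (x -34..45, y 70..134 mm), under the centre of plates that are home. Steel back stop: face x = 38, top 56 mm high. Steel side guide: face y = 128, top 54 mm high; brass jaw on the rod: face y = 72 at rod home. Open towards -x, where plates stick out; home plates stand 4 mm proud of the pedestal's front
- sleeve (a point): mouth of the sleeve, loader (0, -74 mm), 45 mm high, on the rod's axis. White sleeve block x -22..22, y -62..-20 mm, top 56 mm high, with a black nose out to the mouth; the steel rod, 12 mm diameter, runs through it along y from the jaw to the red handle
- mark (a joint): where the yellow length mark is set on the scale rail, m: how far the rod must be drawn out of home for the red pointer to be exactly level with the yellow flag, 0.035 to 0.065. Stiff, moves if struck; to be left as it is set
- handle: telescoping rod with red upright grip at its outer end and brass jaw at its inner end, slides as one along loader y. Origin on the bench under the grip: loader (0, -120 mm) at home, up to 80 mm further to -y drawn out; axes as loader's. Inner spring pulls it home: 4 N at home plus 100 N/m, 8 to 11 N at the marks; let go, it springs back. A thin red pointer sticks out of the grip's foot to +x
- grip (a point): point on the red grip's centre line, 80 mm above the bench. The grip measures 26 mm (loader x) by 14 mm (loader y) and stands from 36 to 100 mm above the bench; above the rod (rod top 51 mm) there is free space on all sides of it, 39 mm clear to the sleeve's nose at home
- pointer (a point): tip of the red pointer, loader x = 34 mm, 40 mm above the bench, moves with the handle
- flag (a point): edge of the yellow length-mark flag that faces the pointer, loader x = 37 mm; flag 4 mm thick along y, top 52 mm above the bench, on a black scale rail 28 mm high (x 37..51 mm). Axes parallel to the loader's: the pointer is at the mark when both have the same loader y
- plate1: blue specimen plate, rigid plastic, loose, 76 x 52 x 5 mm (x, y, z), about 30 g, number 1 from the bottom of the stack; origin at the centre of its underside, 30 mm above the bench. It starts 7 to 24 mm short of the back stop; home, with its far edge on the stop, its origin lies at loader (0, 100 mm), give or take 2 mm of side play
- plate2: white specimen plate, rigid plastic, loose, 76 x 52 x 5 mm (x, y, z), about 30 g, number 2 from the bottom of the stack; origin at the centre of its underside, 35 mm above the bench. It starts 7 to 24 mm short of the back stop; home, with its far edge on the stop, its origin lies at loader (0, 100 mm), give or take 2 mm of side play
- plate3: green specimen plate, rigid plastic, loose, 76 x 52 x 5 mm (x, y, z), about 30 g, number 3 from the bottom of the stack; origin at the centre of its underside, 40 mm above the bench. It starts 7 to 24 mm short of the back stop; home, with its far edge on the stop, its origin lies at loader (0, 100 mm), give or take 2 mm of side play
- plate4: orange specimen plate, rigid plastic, loose, 76 x 52 x 5 mm (x, y, z), about 30 g, number 4 from the bottom of the stack; origin at the centre of its underside, 45 mm above the bench. It starts 7 to 24 mm short of the back stop; home, with its far edge on the stop, its origin lies at loader (0, 100 mm), give or take 2 mm of side play
- slide_box: closed blue slide box with white lid, 87 x 102 x 34 mm, behind the nest, loose bystander; origin at the centre of its underside
- oil_bottle: small amber oil bottle, 30 mm diameter, 75 mm tall, behind the rail, loose bystander; origin at the centre of its underside
- petri_dish: round clear dish with pink filling, 90 mm diameter, 16 mm tall, in front of the sleeve, loose bystander; origin at the centre of its underside
- beaker: glass beaker, 68 mm diameter, 90 mm tall, loose bystander; origin at the centre of its underside
- stain_jar: amber jar with white lid, 60 mm diameter, 90 mm tall, loose bystander; origin at the centre of its underside
- timer: white bench timer, 30 x 70 x 65 mm, loose bystander; origin at the centre of its underside
There are look-alikes about, which are no part of the job. There is more than one size of the plate4; the one meant has the size given above.

How it is judged:
On the way, in this order (a step that is already met when the one before it is completed fails the run):
1. all four plates flush against the back stop, rod still home (x of plate1 in the frame of loader between -0.003 and 0.003 m and z of plate1 in the frame of loader between 0.0275 and 0.0325 m and y of plate1 in the frame of loader between 0.092 and 0.108 m and angle between each of plate1, plate2, plate3, plate4's own z axis and vertical below 0.06 rad and angle between the x axis of each of plate1, plate2, plate3, plate4 and the x axis of loader, either way round below 0.08 rad and x of plate2 in the frame of loader between -0.003 and 0.003 m and z of plate2 in the frame of loader between 0.0325 and 0.0375 m and y of plate2 in the frame of loader between 0.092 and 0.108 m and x of plate3 in the frame of loader between -0.003 and 0.003 m and z of plate3 in the frame of loader between 0.0375 and 0.0425 m and y of plate3 in the frame of loader between 0.092 and 0.108 m and x of plate4 in the frame of loader between -0.003 and 0.003 m and z of plate4 in the frame of loader between 0.0425 and 0.0475 m and y of plate4 in the frame of loader between 0.092 and 0.108 m and y of handle in the frame of loader above -0.13 m), for 0.3 s.
2. rod drawn out to the mark by the gripper (y of pointer in the frame of flag between -0.006 and 0.006 m and contact force between the fingers and handle above 3 N), for 0.3 s.
At the end, for the whole second after the job is handed in: The four plates still lie stacked in the nest, each within 3 mm of flush with the back stop and straight; the red pointer stands within 6 mm of the yellow mark, still, and the gripper's fingers carry the handle with more than 3 N (all of step 2 and x of plate1 in the frame of loader between -0.003 and 0.003 m and z of plate1 in the frame of loader between 0.0275 and 0.0325 m and y of plate1 in the frame of loader between 0.092 and 0.108 m and angle between each of plate1, plate2, plate3, plate4's own z axis and vertical below 0.06 rad and angle between the x axis of each of plate1, plate2, plate3, plate4 and the x axis of loader, either way round below 0.08 rad and x of plate2 in the frame of loader between -0.003 and 0.003 m and z of plate2 in the frame of loader between 0.0325 and 0.0375 m and y of plate2 in the frame of loader between 0.092 and 0.108 m and x of plate3 in the frame of loader between -0.003 and 0.003 m and z of plate3 in the frame of loader between 0.0375 and 0.0425 m and y of plate3 in the frame of loader between 0.092 and 0.108 m and x of plate4 in the frame of loader between -0.003 and 0.003 m and z of plate4 in the frame of loader between 0.0425 and 0.0475 m and y of plate4 in the frame of loader between 0.092 and 0.108 m and linear speed of handle below 0.01 m/s); the arm keeps its last pose, push and grip.
It fails at once if the yellow length mark is moved (over 3 mm along its rail) (distance of flag from where it was at the start of the episode above 0.003 m).
It fails at once if another loose thing on the bench is disturbed (moved over 30 mm) (distance of any of slide_box, oil_bottle, petri_dish, beaker, stain_jar, timer from where it was at the start of the episode above 0.03 m).
It also fails if it takes over 45 s, if anything falls off the work surface, if the arm or the gripper's body presses on something with over 40 N, if the wrist force passes 120 N, or if a joint passes its speed limit or range.

### The arm

A 6-joint arm with a two-finger parallel gripper is mounted at the origin on the work surface. World frame = base frame: x ahead of the robot, y to its left, z up, the work surface at z = 0. Lengths are in m, angles in rad, forces in N, time in s.
With the tool pointing down it reaches from about 0.35 to 0.975 m from the base axis. Payload 4.9 kg.
Tool frame: the origin (TCP) lies on the mounting face of the last link; the fingertips stand 173 mm ahead of it and the grasp point (between the pads) lies ctrl.pinch_z ahead of it (ctrl.pinch_z is the distance from the TCP to the grasp point, in m); z points along the fingers, y is the line along which they close (so a half turn about z gives the same grasp; the last joint's range is limited). The gripper opens to 85 mm and grips with 20 to 120 N. Pads are 22 mm wide; open, the fingers measure 114 mm over their backs; the gripper's body (76 mm by 85 mm) begins 54 mm behind the grasp point. The pads swing forward as they close: fully open they stand 13 mm farther back than shut.
Start: joints at [-1.269, 0.053, 1.613, -0, 1.476, -0.119], TCP at [0.255, -0.57, 0.405] pointing down, gripper open.
Joint ranges: [-3.01, 3.01], [-1.01, 2.22], [0.06, 2.58], [-1.02, 4.17], [0.09, 2.62], [-3.14, 3.14]. Speed limits (rad/s): [2.57, 2.57, 3.14, 3.14, 3.14, 3.14].

### API

Orientations are given as a rotation vector (axis times angle).
In Python, from station import telemetry, eyes, ctrl gives the robot as it stands.
- The arm moves only by the tool apply_moves, never from a script. Its argument "plan" is a list of rows, each a list of 5 numbers: the finger opening in m, from 0 to 0.0854, then the shift along the tool's x, y, z in m, then the turn about the tool's z in rad. In form: [[jaw, x, y, z, roll], ...]. A call has 1 to 12 rows; each row is the pose to reach, as a shift and turn from the pose commanded when the call began, along the tool's axes at that moment; what a row does not reach only later rows make up. A row lasts 1/12 s, in which the tool goes at most 41.7 mm and 7.16 degrees, less where a joint would pass 70% of its speed; a pose out of reach is approached as far as the arm can. A call with a gripper value outside its range is refused whole. The fingers move at their own pace and stop on an object; "newtons" is the grip in N (left out, the last holds). Time passes only in rows, so rows that repeat a pose let the fingers close. It gives the time, the measured TCP pose, the force, the opening and the grip force at its end, in the units of the state.
- telemetry.get_obs(): the state, without advancing time (a new reading comes with each control period).
- eyes.get_image(name): name is "side" or "top" or "wrist"; returns a dict with "img" (384x512x3 uint8, blue, green, red), "range_z" (384x512 float32, m along the optical axis (not along the pixel's ray), 0 where there is no reading), "K" (3x3 intrinsics, pixels), "pose" (4x4, takes a point from camera to world coordinates); the wrist camera has in their place "hand_eye" (4x4, takes a point from camera to tool coordinates, whose origin is the TCP and whose axes are the flange's). Camera axes: x right, y down, z forward; pixel columns grow to the right and rows downward; lengths in m; the calibration is good to about 2 mm. A picture is of the moment at which its call begins: read the wrist's pose just before it.
- ctrl.finish_job(): hands the job in; it is judged then, once.
Trained networks look in a picture, given as the dict that the camera call returned (one of the last four; its "shot" number tells which), for a name from the list of things; names that differ only in an ending like _2 or _b are one class to them, and where a whole thing is asked for, a point or a joint stands for the part that bears it (a point fixed in the world has none). Each returns a list of dicts, best first, with "confidence" (0 to 1); they miss things now and then, are a little off and sometimes report something else, mostly with a low value. They report only what shows in the picture. A call takes as long as a camera call. They do not tell look-alikes from the thing itself.
- eyes.search_frame(thing, picture): "box" ([left, top, right, bottom] in pixels, round what is visible of it).
- eyes.outline_of(thing, picture): "region" (384x512 bool, what is visible of it) and "box" ([left, top, right, bottom] in pixels, round what is visible of it).
- eyes.tip_of(thing, picture): "point" ([column, row] in pixels: a listed point, or the origin of a listed thing).
The state is a dict: "t": time; "q": joint angles; "dq": joint speeds; "effort": joint torques, N m; "tool_pos": TCP position; "tool_rot": TCP orientation; "contact_force": force on the tool from outside, world axes, zero at the start; "wrist_torque": the same for the moment, N m; "opening": finger opening in m; "grip_force": force on a finger pad.
Only numpy, scipy, OpenCV 4.12 (cv2) and the standard library are available. Lean on these libraries where they do the work, as an engineer would, in place of code of your own. Each camera call takes 0.05 s, during which the arm holds its last target. There are 200 camera calls.

## Working session

There is one attempt and no reset: what is moved stays moved. The work goes in short steps, Python scripts to look and compute and a tool call to move; the robot and the scene stay as the last step left them, time stands still between calls to the robot, and variables do not carry over. Pictures are saved under pics/ and viewed, at most 10 in all, crops included, and the job is handed in when it is done.

Besides the shell and the picture viewer there is one more tool, called as name([rows], argument=value, ...), one row to a line, values as JSON. apply_moves: Moves the arm, as the interface text tells. Its arguments: {"type":"object","properties":{"plan":{"type":"array","items":{"type":"array","items":{"type":"number"}}},"newtons":{"type":"number"}},"required":["plan"]}

```bash
mkdir -p pics; cat > h.py <<'E'
import numpy as np, cv2
from scipy.spatial.transform import Rotation as R
from station import telemetry, eyes, ctrl
def shot(n):
    o=telemetry.get_obs(); p=eyes.get_image(n)
    if n=="wrist":
        T=np.eye(4);T[:3,:3]=R.from_rotvec(o["tool_rot"]).as_matrix();T[:3,3]=o["tool_pos"]
        p["T"]=T@p["hand_eye"]
    else: p["T"]=p["pose"]
    return p
def cloud(p):
    z=p["range_z"];v,u=np.mgrid[:z.shape[0],:z.shape[1]]
    K=p["K"];c=np.stack([(u-K[0,2])/K[0,0]*z,(v-K[1,2])/K[1,1]*z,z],-1)
    return c@p["T"][:3,:3].T+p["T"][:3,3]
def ray_z(p,uv,h):
    K=p["K"];d=p["T"][:3,:3]@np.array([(uv[0]-K[0,2])/K[0,0],(uv[1]-K[1,2])/K[1,1],1]);o=p["T"][:3,3]
    return o+d*(h-o[2])/d[2]
E
python3 - <<'E'
from h import *
print(telemetry.get_obs(),ctrl.pinch_z)
for n in ["top","side"]:
    p=shot(n);cv2.imwrite(f"pics/{n}0.png",cv2.resize(p["img"],(800,600)))
    print(n,p["T"].round(3).tolist(),p["K"].tolist())
    for t,h in [("nest",.03),("sleeve",.045),("grip",.08),("pointer",.04),("flag",.05),("plate1",.03),("plate4",.045),("handle",0)]:
        for r in eyes.tip_of(t,p)[:2]: print(t,np.round(r["point"]),round(r["confidence"],2),ray_z(p,r["point"],h).round(4))
E
```

```text
{'t': 0.0, 'q': array([-1.26903000e+00,  5.33377584e-02,  1.61430663e+00, -1.46933483e-05,
        1.47601229e+00, -1.18986442e-01]), 'dq': array([-0.00155918,  0.00033909,  0.00011312,  0.00011884, -0.00041809,
       -0.00071786]), 'effort': array([-1.21066070e-03, -3.93677008e+01, -3.70180106e+01, -3.06695802e-04,
        6.81858743e-03,  3.47613394e-06]), 'tool_pos': array([ 0.25520371, -0.57021964,  0.40346696]), 'tool_rot': array([-3.07031875e+00, -6.55625722e-01,  3.18559704e-04]), 'contact_force': array([-0.65974195,  0.0600479 , -0.00971785]), 'wrist_torque': array([-0.00759521,  0.00191177, -0.04792367]), 'grip_force': 0.0, 'opening': 0.08549977428573809} 0.1547
top [[0.016, -0.997, 0.076, 0.491], [-1.0, -0.014, 0.018, -0.009], [-0.017, -0.076, -0.997, 1.232], [0.0, 0.0, 0.0, 1.0]] [[422.30148401300823, 0.0, 255.1930576705147], [0.0, 422.30148401300823, 192.79305518774652], [0.0, 0.0, 1.0]]
nest [232. 182.] 0.95 [0.611  0.0779 0.03  ]
sleeve [295. 190.] 0.58 [ 0.5922 -0.1008  0.045 ]
grip [315. 184.] 0.72 [ 0.6053 -0.1507  0.08  ]
pointer [312. 178.] 0.6 [ 0.626 -0.149  0.0
[... 445 characters left out ...]
0, 0.0, 1.0]] [[480.8027011373025, 0.0, 260.72441585519454], [0.0, 480.8027011373025, 197.60044122132027], [0.0, 0.0, 1.0]]
nest [235. 217.] 0.57 [0.6087 0.0747 0.03  ]
nest [282. 195.] 0.56 [ 0.6062 -0.1147  0.03  ]
sleeve [281. 193.] 0.93 [ 0.602  -0.1079  0.045 ]
grip [292. 178.] 0.69 [ 0.6053 -0.1563  0.08  ]
pointer [284. 187.] 0.62 [ 0.6285 -0.1434  0.04  ]
flag [263. 186.] 0.52 [ 0.6641 -0.0855  0.05  ]
plate1 [220. 250.] 0.75 [0.509  0.2016 0.03  ]
plate1 [234. 216.] 0.73 [0.6134 0.0745 0.03  ]
plate4 [220. 250.] 0.75 [0.4938 0.2116 0.045 ]
plate4 [234. 216.] 0.73 [0.5964 0.0868 0.045 ]
handle [292. 201.] 0.6 [ 0.5892 -0.1486  0.    ]
handle [283. 185.] 0.52 [ 0.6859 -0.1945  0.    ]
```

View pics/top0.png

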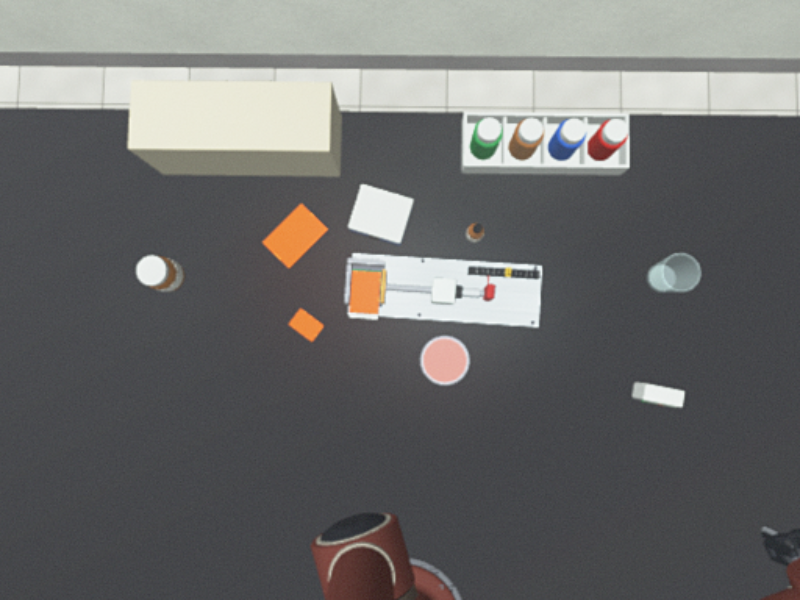

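View pics/side0.png

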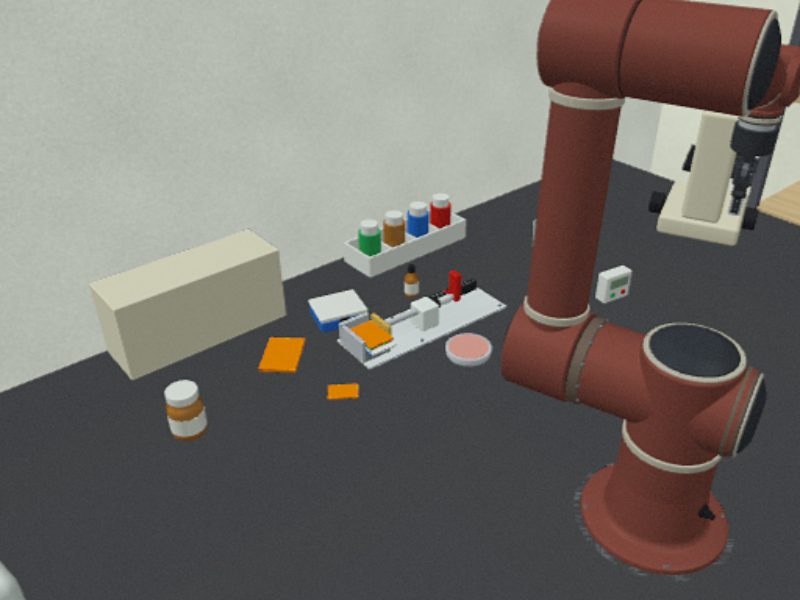

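The top view shows the loader's base corners at about (350,254), (541,265), (540,327) and (347,317), turned a few degrees. The stack is at (366,290), the red grip at (489,292) and the yellow flag at (508,272). The orange tiles off to the left are look-alikes.

```bash
python3 - <<'E'
from h import *
p=shot("top")
s=.64
c=[ray_z(p,(u*s,v*s),.006) for u,v in [(350,254),(541,265),(540,327),(347,317)]]
c=np.array(c)[:,:2];print(c.round(4))
yv=(c[0]-c[1]+c[3]-c[2]);yaw=np.arctan2(-yv[0],yv[1]);Rz=np.array([[np.cos(yaw),-np.sin(yaw)],[np.sin(yaw),np.cos(yaw)]])
o=c.mean(0)-Rz@[.006,-.045]
print("yaw",np.degrees(yaw),"o",o)
for n,q in dict(front=(-.1,.1),grip=(0,-.12),mid=(0,0)).items(): print(n,(o+Rz@q).round(4))
ob=telemetry.get_obs();print(R.from_rotvec(ob["tool_rot"]).as_matrix().round(3))
print(eyes.get_image("wrist")["hand_eye"].round(3))
M=R.from_rotvec(ob["tool_rot"]).as_matrix()
for tgt in [(-.1,.1),(-.08,0)]:
    print(M.T@(np.r_[o+Rz@tgt,.4]-ob["tool_pos"]))
E
```

```text
[[ 0.6717  0.1058]
 [ 0.6558 -0.2512]
 [ 0.5402 -0.2493]
 [ 0.5534  0.1088]]
yaw -2.3328778570525337 o [ 0.60109512 -0.02625797]
front [0.5052 0.0777]
grip [ 0.5962 -0.1462]
mid [ 0.6011 -0.0263]
[[ 0.913  0.408  0.   ]
 [ 0.408 -0.913 -0.   ]
 [-0.     0.    -1.   ]]
[[ 0.001 -0.955 -0.296  0.076]
 [ 1.     0.001 -0.     0.   ]
 [ 0.    -0.296  0.955  0.03 ]
 [ 0.     0.     0.     1.   ]]
[ 0.49292238 -0.48955488  0.00471497]
[ 0.46630092 -0.39111049  0.00471971]
```

apply_moves([
  [0.015,0.565,-0.342,0,0.46],
  [0.015,0.565,-0.342,0,0.46],
  [0.015,0.565,-0.342,0,0.46],
  [0.015,0.565,-0.342,0,0.46],
  [0.015,0.565,-0.342,0,0.46],
  [0.015,0.565,-0.342,0,0.46],
  [0.015,0.565,-0.342,0,0.46],
  [0.015,0.565,-0.342,0,0.46],
  [0.015,0.565,-0.342,0,0.46],
  [0.015,0.565,-0.342,0,0.46],
  [0.015,0.565,-0.342,0,0.46],
  [0.015,0.565,-0.342,0,0.46],
])

```text
t: 2.0
tool_pos: [0.54, -0.1584, 0.4051]
tool_rot: [3.141, -0.061, 0.001]
contact_force: [0.4, -0.8, -0.3]
opening: 0.0146
grip_force: 0.0
```

apply_moves([
  [0.015,0.086,-0.134,0,0],
  [0.015,0.086,-0.134,0,0],
  [0.015,0.086,-0.134,0,0],
  [0.015,0.086,-0.134,0,0],
  [0.015,0.086,-0.134,0,0],
  [0.015,0.086,-0.134,0,0],
])

```text
t: 2.5
tool_pos: [0.6311, -0.0283, 0.4044]
tool_rot: [3.141, -0.057, -0.001]
contact_force: [-0.5, 0.3, -0.3]
opening: 0.0149
grip_force: 0.0
```

```bash
python3 - <<'E'
from h import *
p=shot("wrist");cv2.imwrite("pics/w1.png",cv2.resize(p["img"],(800,600)))
np.savez("pics/w1.npz",img=p["img"],z=p["range_z"],T=p["T"],K=p["K"])
print(telemetry.get_obs()["tool_pos"])
for t,h in [("nest",.03),("sleeve",.045),("grip",.08),("pointer",.04),("flag",.05),("plate1",.03),("plate2",.035),("plate4",.045)]:
    for r in eyes.tip_of(t,p)[:2]: print(t,np.round(r["point"],1),round(r["confidence"],2),ray_z(p,r["point"],h).round(4))
E
```

```text
[ 0.63055745 -0.02945225  0.4044612 ]
sleeve [329.8 188.3] 0.66 [ 0.6019 -0.1014  0.045 ]
grip [386.2 201.6] 0.75 [ 0.5983 -0.1464  0.08  ]
pointer [375.9 159. ] 0.6 [ 0.6297 -0.1482  0.04  ]
flag [415.  155.5] 0.7 [ 0.6342 -0.1826  0.05  ]
plate1 [ 82.4 237.4] 0.91 [0.549 0.171 0.03 ]
plate1 [28.4 90. ] 0.78 [0.7087 0.1939 0.03  ]
plate2 [ 82.4 237.4] 0.91 [0.5513 0.168  0.035 ]
plate2 [28.4 90. ] 0.78 [0.7087 0.1906 0.035 ]
plate4 [ 82.4 237.4] 0.91 [0.5559 0.1622 0.045 ]
plate4 [28.4 90. ] 0.78 [0.7087 0.1841 0.045 ]
```

View pics/w1.png

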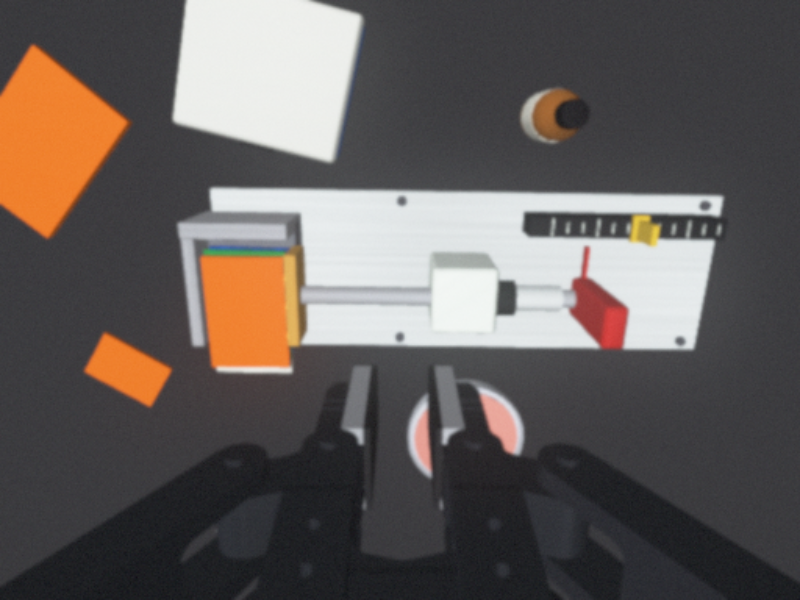

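The wrist view shows the stack at (248,310) with the white plate sticking out furthest, to (255,370). The red pointer tip is at (586,248), and the flag with its slider is at (645,230). The base corners are (210,188), (722,196), (694,349) and (192,346).

```bash
cat >> h.py <<'E'
def rz(a): return np.array([[np.cos(a),-np.sin(a)],[np.sin(a),np.cos(a)]])
E
python3 - <<'E'
from h import *
d=np.load("pics/w1.npz");p=dict(T=d["T"],K=d["K"])
s=.64
c=np.array([ray_z(p,(u*s,v*s),.006) for u,v in [(210,188),(722,196),(694,349),(192,346)]])[:,:2]
m=np.array([[.064,.133],[.064,-.223],[-.052,-.223],[-.052,.133]])
A=m-m.mean(0);B=c-c.mean(0);yaw=np.arctan2((A[:,0]*B[:,1]-A[:,1]*B[:,0]).sum(),(A*B).sum())
o=c.mean(0)-rz(yaw)@m.mean(0)
print(np.degrees(yaw),o,((c-o)@rz(yaw)-m).round(4).tolist())
L=lambda q:((np.array(q)[:2]-o)@rz(yaw)).round(4)
for n,u,v,h in [("pointer",586,248,.04),("plate4 near mid",250,368,.05),("p4 farL",202,254,.05),("p4 farR",288,254,.05),("white near",255,372,.04),("sleeveR",496,298,.056),("flagtop",645,238,.052),("griptop",613,328,.1)]:
    print(n,L(ray_z(p,(u*s,v*s),h)))
ob=telemetry.get_obs();M=R.from_rotvec(ob["tool_rot"]).as_matrix();print("toolyaw",np.degrees(np.arctan2(M[1,0],M[0,0])))
for q in [(-.08,.1),(-.038,.1),(0,-.12)]:
    w=o+rz(yaw)@q;print(q,w.round(4),(M.T@(np.r_[w,ob["tool_pos"][2]]-ob["tool_pos"])).round(4))
E
```

```text
-3.197878230227707 [ 0.60332601 -0.0198801 ] [[-0.0007, -0.0065], [0.0011, -0.0045], [0.0025, -0.0063], [-0.0029, 0.0174]]
pointer [ 0.0338 -0.1257]
plate4 near mid [-0.0511  0.0942]
p4 farL [0.0271 0.1194]
p4 farR [0.0282 0.0652]
white near [-0.0589  0.094 ]
sleeveR [ 0.0037 -0.0669]
flagtop [ 0.0434 -0.1572]
griptop [ 0.0015 -0.1248]
toolyaw -2.318197521400095
(-0.08, 0.1) [0.529  0.0844] [-0.1057 -0.1109 -0.    ]
(-0.038, 0.1) [0.571  0.0821] [-0.0637 -0.1103 -0.    ]
(0, -0.12) [ 0.5966 -0.1397] [-0.0291  0.1103 -0.    ]
```

apply_moves([
  [0.015,-0.032,-0.026,0,0.009],
  [0.015,-0.063,-0.051,0.0,0.009],
  [0.015,-0.095,-0.077,0.03,0.009],
  [0.015,-0.127,-0.103,0.06,0.009],
  [0.015,-0.127,-0.103,0.1,0.009],
  [0.015,-0.127,-0.103,0.14,0.009],
  [0.015,-0.127,-0.103,0.17,0.009],
  [0.015,-0.127,-0.103,0.19,0.009],
  [0.015,-0.127,-0.103,0.204,0.009],
  [0.015,-0.127,-0.103,0.204,0.009],
  [0.015,-0.127,-0.103,0.204,0.009],
])

```text
t: 3.87
tool_pos: [0.5073, 0.0778, 0.2003]
tool_rot: [3.141, -0.076, -0.002]
contact_force: [-0.6, 0.1, 1.3]
opening: 0.0149
grip_force: 0.0
```

```bash
python3 - <<'E'
from h import *
p=shot("wrist");cv2.imwrite("pics/w2.png",cv2.resize(p["img"],(800,600)))
ob=telemetry.get_obs();M=R.from_rotvec(ob["tool_rot"]).as_matrix()
print(ob["tool_pos"],np.degrees(np.arctan2(M[1,0],M[0,0])),p["T"].round(3).tolist())
z=p["range_z"];print(z[190,256])
c=cloud(p).reshape(-1,3);o=np.array([.603,-.0255]);q=c.copy();q[:,:2]=(c[:,:2]-o)@rz(np.radians(-2.8))
ok=(z.ravel()>0)&(abs(q[:,1]-.1)<.03)&(q[:,2]<.06)&(q[:,0]>-.075)
for h in np.arange(.026,.056,.0025):
    s=q[ok&(abs(q[:,2]-h)<.00125)]; print(h.round(4),len(s),np.percentile(s[:,0],[1,50]).round(4) if len(s)>5 else '')
E
```

```text
[0.50808572 0.07778464 0.20164544] -2.7848102598050373 [[-0.048, -0.953, -0.298, 0.584], [-0.999, 0.045, 0.015, 0.074], [-0.001, 0.298, -0.955, 0.17], [0.0, 0.0, 0.0, 1.0]]
0.17630133
0.026 0 
0.0285 0 
0.031 0 
0.0335 0 
0.036 0 
0.0385 119 [-0.0579 -0.0539]
0.041 2062 [-0.0576 -0.0541]
0.0435 296 [-0.0555 -0.0135]
0.046 346 [-0.0318 -0.0138]
0.0485 1776 [-0.0485 -0.0182]
0.051 22596 [-0.0485 -0.0217]
0.0535 975 [-0.0445 -0.0153]
```

View pics/w2.png

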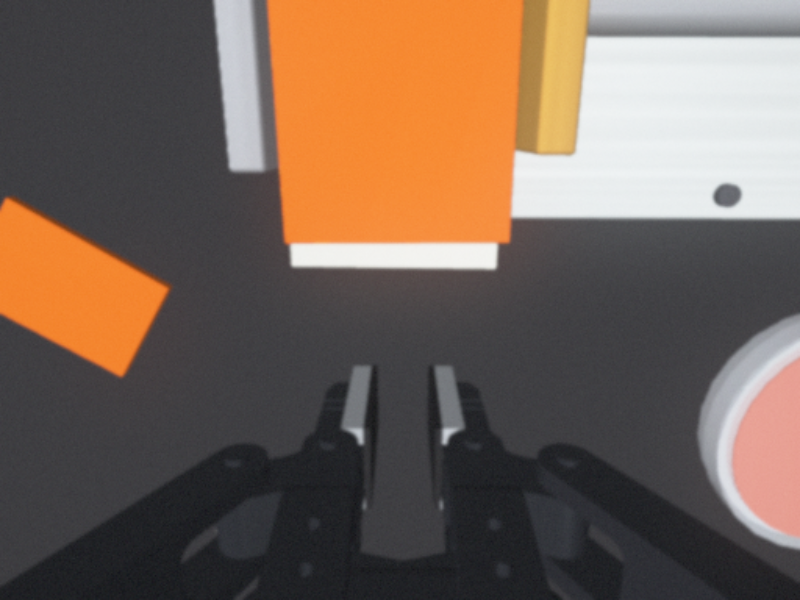

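The fingers (x≈403) are centred on the stack (x≈398) and lined up with it. Next I push in.

apply_moves([
  [0.015,0.01,0,0,0],
  [0.015,0.018,0,0,0],
  [0.015,0.022,0,0,0],
  [0.015,0.026,0,0,0],
  [0.015,0.03,0,0,0],
  [0.015,0.033,0,0,0],
  [0.015,0.036,0,0,0],
  [0.015,0.039,0,0,0],
  [0.015,0.042,0,0,0],
  [0.015,0.044,0,0,0],
  [0.015,0.046,0,0,0],
  [0.015,0.046,0,0,0],
])

```text
t: 4.92
tool_pos: [0.5538, 0.0758, 0.2006]
tool_rot: [3.141, -0.076, 0.0]
contact_force: [-0.2, -0.7, -0.4]
opening: 0.015
grip_force: 0.1
```

apply_moves([
  [0.015,0.001,0,0,0],
  [0.015,0.002,0,0,0],
  [0.015,0.002,0,0,0],
])

```text
t: 5.17
tool_pos: [0.5556, 0.0757, 0.2007]
tool_rot: [3.141, -0.076, 0.001]
contact_force: [-0.6, 0.5, -0.6]
opening: 0.0151
grip_force: 0.3
```

apply_moves([
  [0.015,0.001,0,0,0],
  [0.015,0.002,0,0,0],
  [0.015,0.003,0,0,0],
  [0.015,0.003,0,0,0],
])

```text
t: 5.5
tool_pos: [0.5587, 0.0755, 0.2007]
tool_rot: [3.141, -0.076, 0.001]
contact_force: [-1.8, -1.0, 0.2]
opening: 0.0151
grip_force: 0.5
```

apply_moves([
  [0.015,0.001,0,0,0],
  [0.015,0.002,0,0,0],
  [0.015,0.002,0,0,0],
])

```text
t: 5.75
tool_pos: [0.5598, 0.0755, 0.2006]
tool_rot: [3.14, -0.076, -0.008]
contact_force: [-8.5, -0.3, 5.6]
opening: 0.0149
grip_force: 4.0
```

```bash
python3 - <<'E'
from h import *
p=shot("wrist");cv2.imwrite("pics/w3.png",cv2.resize(p["img"],(800,600)))
ob=telemetry.get_obs();print(ob["tool_pos"],ob["contact_force"])
z=p["range_z"]
c=cloud(p).reshape(-1,3);o=np.array([.603,-.0255]);q=c.copy();q[:,:2]=(c[:,:2]-o)@rz(np.radians(-2.8))
b=p["img"].reshape(-1,3).astype(int)
org=(b[:,2]>180)&(b[:,0]<90)&(abs(q[:,1]-.1)<.035)&(z.ravel()>0)&(abs(q[:,2]-.05)<.006)
print(np.percentile(q[org],[.5,99.5],axis=0).round(4))
E
```

```text
[0.55970885 0.07549828 0.2005253 ] [-7.75140868 -0.5209449   5.24277716]
[[-0.0364  0.0751  0.049 ]
 [ 0.0386  0.1265  0.0524]]
```

View pics/w3.png

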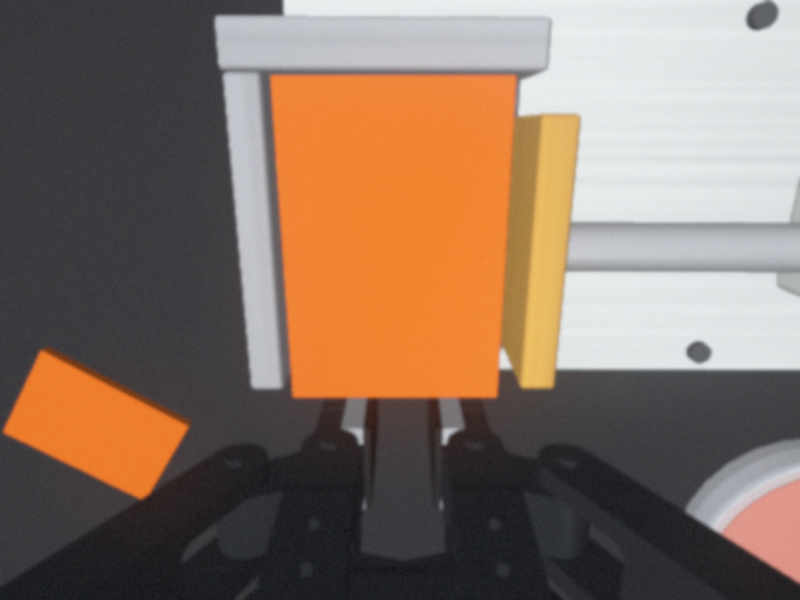

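The orange plate's far edge now meets the stop at row 74, and the force rose to 8 N. I'll back off, go 4 mm lower and tap again so the bottom plate is home too.

apply_moves([
  [0.015,-0.008,0,0,0],
  [0.015,-0.012,0,0.002,0],
  [0.015,-0.012,0,0.004,0],
  [0.015,-0.008,0,0.004,0],
  [0.015,-0.004,0,0.004,0],
  [0.015,-0.002,0,0.004,0],
  [0.015,0,0,0.004,0],
  [0.015,0.001,0,0.004,0],
  [0.015,0.001,0,0.004,0],
  [0.015,0.001,0,0.004,0],
])

```text
t: 6.63
tool_pos: [0.5604, 0.0754, 0.1963]
tool_rot: [3.14, -0.075, -0.012]
contact_force: [-10.6, -0.0, 7.7]
opening: 0.0146
grip_force: 5.4
```

apply_moves([
  [0.015,-0.01,0,0.003,0],
  [0.015,-0.025,0,-0.02,0],
  [0.015,-0.025,0,-0.06,0],
  [0.015,-0.015,0.01,-0.1,0],
  [0.02,0.0,0.045,-0.11,0],
  [0.03,0.02,0.08,-0.12,0],
  [0.04,0.04,0.115,-0.13,0],
  [0.04,0.06,0.145,-0.15,0],
  [0.04,0.078,0.18,-0.15,0],
  [0.04,0.078,0.215,-0.15,0],
  [0.04,0.078,0.239,-0.15,0],
  [0.04,0.078,0.239,-0.15,0],
])

```text
t: 7.63
tool_pos: [0.6279, -0.1715, 0.3467]
tool_rot: [3.138, -0.083, 0.002]
contact_force: [-0.0, -0.5, -0.6]
opening: 0.0403
grip_force: 0.0
```

```bash
python3 - <<'E'
from h import *
p=shot("wrist");a=cv2.resize(p["img"],(600,450))
ob=telemetry.get_obs();print(ob["tool_pos"],ob["tool_rot"])
np.savez("pics/w4.npz",T=p["T"],K=p["K"],img=p["img"],z=p["range_z"])
for t,h in [("sleeve",.045),("grip",.08),("pointer",.04),("flag",.05)]:
    for r in eyes.tip_of(t,p)[:2]: print(t,np.round(r["point"],1),round(r["confidence"],2),ray_z(p,r["point"],h).round(4))
cv2.imwrite("pics/w4.png",cv2.resize(p["img"],(800,600)))
s=shot("side");cv2.imwrite("pics/s4.png",cv2.resize(s["img"][195:235,205:265],(780,520),interpolation=cv2.INTER_CUBIC))
E
```

```text
[ 0.62788409 -0.16947036  0.34645108] [ 3.14029715e+00 -8.14104300e-02  9.74226973e-04]
sleeve [174.4 215.7] 0.63 [ 0.5988 -0.0986  0.045 ]
grip [224.5 233. ] 0.82 [ 0.5962 -0.1451  0.08  ]
grip [110.  195.2] 0.17 [ 0.6311 -0.063   0.08  ]
pointer [228.2 175.6] 0.95 [ 0.6309 -0.1474  0.04  ]
flag [273.6 176. ] 0.58 [ 0.6313 -0.1855  0.05  ]
```

View pics/w4.png

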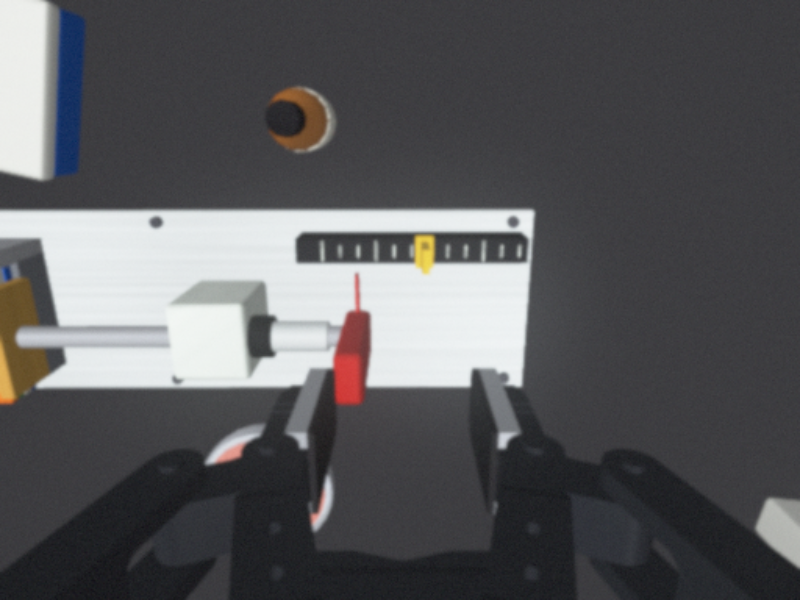

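View pics/s4.png

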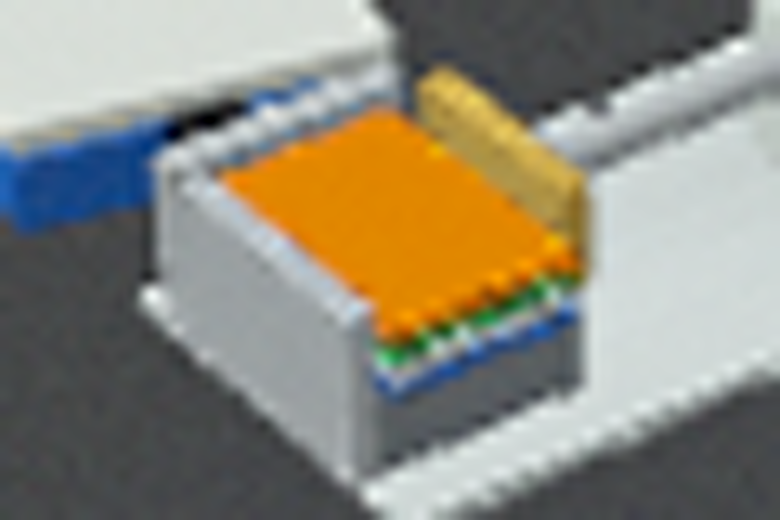

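The side crop shows all four plate edges flush at the front. The wrist view has the pointer tip at (357,274) and the flag tip at (427,271), which puts the draw at about 38 mm. Next I grip the handle.

apply_moves([
  [0.04,-0.016,-0.012,0,0],
  [0.04,-0.032,-0.023,0,0],
  [0.04,-0.032,-0.023,0.03,0],
  [0.04,-0.032,-0.023,0.06,0],
  [0.04,-0.032,-0.023,0.085,0],
  [0.04,-0.032,-0.023,0.105,0],
  [0.04,-0.032,-0.023,0.11,0],
  [0.04,-0.032,-0.023,0.11,0],
])

```text
t: 8.6
tool_pos: [0.5963, -0.1414, 0.2346]
tool_rot: [-3.139, 0.074, 0.006]
contact_force: [1.0, -0.4, 0.0]
opening: 0.0399
grip_force: 0.0
```

apply_moves([
  [0.03,0,0,0,0],
  [0.02,0,0,0,0],
  [0.012,0,0,0,0],
  [0.004,0,0,0,0],
  [0.0,0,0,0,0],
  [0.0,0,0,0,0],
  [0.0,0,0,0,0],
], newtons=50)

```text
t: 9.18
tool_pos: [0.5978, -0.1447, 0.2392]
tool_rot: [3.135, -0.077, 0.006]
contact_force: [-0.9, -8.6, 0.0]
opening: 0.0129
grip_force: 49.1
```

```bash
python3 - <<'E'
from h import *
d=np.load("pics/w4.npz");p=dict(T=d["T"],K=d["K"]);o=np.array([.603,-.0255])
L=lambda q:((q[:2]-o)@rz(np.radians(-2.8))).round(4)
print(d["K"][0])
for u,v,h in [(357,274,.04),(427,271,.04),(427,271,.052)]: print(L(ray_z(p,(u*.64,v*.64),h)))
E
```

```text
[337.15480851   0.         257.34932469]
[ 0.034  -0.1206]
[ 0.0356 -0.1586]
[ 0.0387 -0.158 ]
```

apply_moves([
  [0,0,0.004,0,0],
  [0,0,0.009,0,0],
  [0,0,0.014,0,0],
  [0,0,0.019,0,0],
  [0,0,0.024,0,0],
  [0,0,0.029,0,0],
  [0,0,0.034,0,0],
  [0,0,0.038,0,0],
  [0,0,0.041,0,0],
  [0,0,0.043,0,0],
  [0,0,0.043,0,0],
  [0,0,0.043,0,0],
])

```text
t: 10.18
tool_pos: [0.5959, -0.1847, 0.2392]
tool_rot: [-3.139, 0.076, -0.004]
contact_force: [-1.3, 7.2, 7.3]
opening: 0.0134
grip_force: 50.6
```

```bash
python3 - <<'E'
from h import *
p=shot("wrist");cv2.imwrite("pics/w5.png",cv2.resize(p["img"],(800,600)))
ob=telemetry.get_obs();print(ob["tool_pos"],ob["opening"],ob["grip_force"])
for t,h in [("grip",.08),("pointer",.04),("flag",.045)]:
    for r in eyes.tip_of(t,p)[:2]: print(t,np.round(r["point"],1),round(r["confidence"],2),ray_z(p,r["point"],h).round(4))
np.savez("pics/w5.npz",T=p["T"],K=p["K"])
E
```

```text
[ 0.59592504 -0.18465349  0.23921139] 0.013589842266492784 50.632896423339844
grip [258.1 273.1] 0.78 [ 0.5938 -0.1845  0.08  ]
grip [255.7 170.6] 0.15 [ 0.6398 -0.1857  0.08  ]
pointer [259.2 171. ] 0.65 [ 0.6294 -0.1867  0.04  ]
flag [250.8 166.7] 0.73 [ 0.6331 -0.1827  0.045 ]
```

View pics/w5.png

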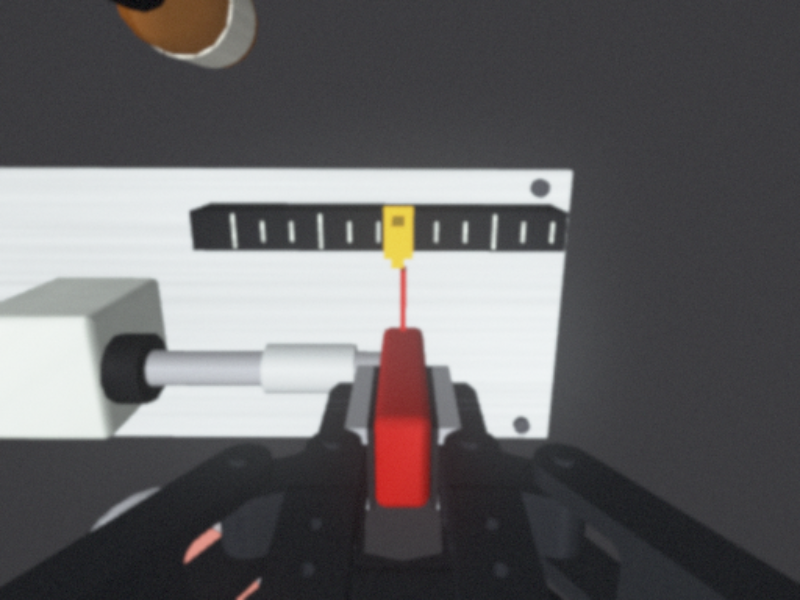

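The pointer tip is at (404,268) and the flag tip at (398,266), so it is about 2 mm too far out. I'll ease it back 2 mm.

apply_moves([
  [0,0,-0.001,0,0],
  [0,0,-0.002,0,0],
  [0,0,-0.002,0,0],
  [0,0,-0.002,0,0],
  [0,0,-0.002,0,0],
  [0,0,-0.002,0,0],
  [0,0,-0.002,0,0],
  [0,0,-0.002,0,0],
])

```text
t: 11.05
tool_pos: [0.596, -0.1825, 0.2392]
tool_rot: [-3.138, 0.075, -0.004]
contact_force: [-1.6, 7.7, 7.3]
opening: 0.0135
grip_force: 50.6
```

```bash
python3 - <<'E'
from h import *
p=shot("wrist");i=p["img"].astype(int)
red=(i[...,2]>120)&(i[...,1]<90);yel=(i[...,2]>150)&(i[...,1]>130)&(i[...,0]<110)
print([ (round(np.nonzero(red[r])[0].mean()*800/512,1)) for r in range(175,205,5) if red[r].any()])
print([ (r,round(np.nonzero(yel[r])[0].mean()*800/512,1)) for r in range(155,172,3) if yel[r].any()])
s=shot("side");cv2.imwrite("pics/s6.png",cv2.resize(s["img"][165:235,205:310],(780,520),interpolation=cv2.INTER_CUBIC))
E
```

```text
[]
[(155, np.float64(403.9)), (158, np.float64(403.9)), (161, np.float64(404.7)), (164, np.float64(403.9)), (167, np.float64(403.9)), (170, np.float64(403.9))]
```

View pics/s6.png

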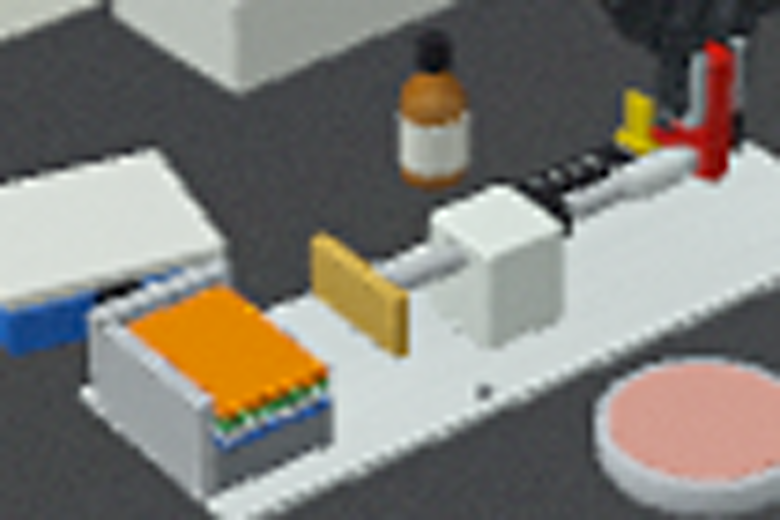

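The flag is now at column 404, where the pointer sits (it moves with the gripper). The jaw is open and the plates are still flush and square, so I'm handing in.

```bash
python3 -c "
from station import ctrl
print(ctrl.finish_job())"
```

```text
the job is handed in; nothing more can be done
None
```

I handed the job in with the four plates flush against the back stop, and the rod drawn out and held in the gripper. The pointer was level with the yellow mark to within about 1 mm by my camera estimate; no verdict came back.

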